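Clamp a spectacle temple in the frame vise and cure its hinge

ROBOT

A 6-joint arm with a two-finger parallel gripper is mounted at the origin on the work surface. World frame = base frame: x ahead of the robot, y to its left, z up, the work surface at z = 0. Lengths are in mm, angles in degrees, forces in N, time in s.
With the tool pointing down it reaches from about 350 to 850 mm from the base axis. Payload 8.1 kg.
Tool frame: the origin (TCP) lies on the centre line of the jaws, within the pads' length; the fingertips stand 19 mm ahead of it and the grasp point (between the pads) is the TCP (r.tip_reach is the z of the fingertips in the tool frame, in mm); z points along the fingers, y is the line along which they close (so a half turn about z gives the same grasp; the last joint's range is limited). The gripper opens to 85 mm and grips with 20 to 120 N. Pads are 22 mm wide; open, the fingers measure 114 mm over their backs; the gripper's body (76 mm by 85 mm) begins 54 mm behind the grasp point. The pads swing forward as they close: fully open they stand 13 mm farther back than shut.
Start: joints at [-71.757, 7.471, 85.268, -0, 87.261, -4.893], TCP at [235.769, -551.741, 219.492] pointing down, gripper open.
Joint ranges: [-169.43, 169.43], [-51.17, 129.36], [1.28, 143.12], [-76.62, 256.62], [0, 156.53], [-152.29, 152.29]. Speed limits (degrees/s): [136.94, 136.94, 159.86, 180, 180, 180].

INTERFACE

Orientations are given as [roll, pitch, yaw] about the fixed x, y, z axes, in that order (R = Rz(yaw) Ry(pitch) Rx(roll)).
In Python, from bench import r gives the robot as it stands. The module is installed in compiled form; this text tells all that it offers.
- The arm moves only by the shell command python3 -m handwheel 'ROWS' [FORCE]. ROWS is JSON, a list of rows, each a list of 7 numbers: the shift along the tool's x, y, z in m, then the turn, a rotation vector about the tool's x, y, z in degrees, then the finger opening in m, from 0 to 0.0854. In form: [[tx, ty, tz, ax, ay, az, claw], ...]. A call has 1 to 8 rows; each row shifts and turns the commanded pose from where the row before left it, along the tool's axes as they then stand; what a row does not reach is not made up. A row lasts 1/12 s, in which the tool goes at most 41.7 mm and 7.16 degrees, less where a joint would pass 70% of its speed; a pose out of reach is approached as far as the arm can. A call with a gripper value outside its range is refused whole. The fingers move at their own pace and stop on an object; FORCE is the grip in N (left out, the last holds). Time passes only in rows, so rows that do not move let the fingers close. It gives the time, the measured TCP pose, the force, the opening and the grip force at its end, in the units of the state.
- r.sense(): the state, without advancing time (a new reading comes with each control period).
- r.snapshot(name): name is "side" or "top" or "wrist"; returns (picture, depth): 400x640x3 uint8, blue, green, red; 400x640 float32, mm along the optical axis (not along the pixel's ray), 0 where there is no reading.
- r.calibration(name): a dict with "vfov" (degrees; the focal length in pixels is half the picture's height over the tangent of half this angle, whatever the lens; pixels are square), "cx", "cy" (the principal point, pixels), "rvec" (rotation vector, rad) and "tvec" (3), from world to camera coordinates, as OpenCV has them; the wrist camera has in their place "tool_from_camera" (4x4, takes a point from camera to tool coordinates, whose origin is the TCP and whose axes are the flange's). Camera axes: x right, y down, z forward; pixel columns grow to the right and rows downward; lengths in mm; the calibration is good to about 2 mm. A picture is of the moment at which its call begins: read the wrist's pose just before it. calibration takes no time and is no camera call.
- r.hand_in(): hands the job in; it is judged then, once.
The state is a dict: "time": time; "joint_pos": joint angles; "qd": joint speeds; "joint_efforts": joint torques, N m; "tool_pos": TCP position; "tcp_rot": TCP orientation; "ft_force": force on the tool from outside, world axes, zero at the start; "wrist_torque": the same for the moment, N m; "finger_gap": finger opening in mm; "grip_force": force on a finger pad.
Only numpy, scipy, OpenCV 4.12 (cv2) and the standard library are available. Lean on these libraries where they do the work, as an engineer would, in place of code of your own. Each camera call takes 0.05 s, during which the arm holds its last target. There are 200 camera calls.

TASK

Take the black spectacle temple off its walnut rest and lay it flat on the bed of the blue vise between the brass jaws, with its steel-hinged end sticking out about 25 mm past the jaws towards the curing lamp. Crank the vise clockwise until the sprung jaw holds the temple firmly, and only then squeeze the lamp's orange trigger all the way against its handle for a good second and let it go. Leave the temple clamped, and leave the brown temple and everything else on the counter where it is.

Things in the scene. Friction and masses are not known exactly. Their poses are not given: they have to be found in the camera images.
- black_temple: The workpiece: loose black spectacle temple, 165 mm long, 20 mm wide, 10 mm thick, 45 g, lying flat. Origin on the underside, mid width. x runs along the straight part (x = -50 to +75 mm) to the hinged end; past x = -50 mm a 15 mm wide ear piece bends by 0.5 rad to +y, ending near x = -90, y = +21 mm. Steel hinge 6 mm high on top at x = 49 to 75 mm. Black and brown may change places.
- black_temple_hinge (a point): The tip of the black temple's hinged end, at mid thickness (x = +75 mm, 5 mm above the underside).
- rest_black: Fixed walnut rest under the black temple, 130 x 56 mm, origin on the counter under its centre, x along its length. Base 18 mm high, with two cross ribs (10 mm wide, 50 mm long) at x = +40 and -50 mm, tops at 30 mm, on which the temple lies: between them there is 12 mm of free room below it.
- vise: Fixed blue vise; origin on the counter; base plate x = -130 to +60, y = -65 to +85 mm, 18 mm high. The temple is to lie along y, hinged end to -y, on the steel bed strips. Jaws from y = -50 to -12 mm, 54 mm high; fixed brass face at x = +20 mm looking to -x, its block reaching to x = +50 mm. Bevel box under the crank 58 x 60 mm, 60 mm high, centred at x = -105, y = -31 mm.
- vise_bed (a point): Point on the vise bed between the jaws, 30 mm above the counter, at vise x = +10, y = -31 mm; axes as the vise's. Two bed strips have this height, each from x = -60 to +60 mm of the vise: y = -55 to -9 mm and y = +45 to +75 mm; between them the plate is only 18 mm high, room for fingers under the temple.
- jaw_pad: Sprung brass pad on the front of the moving jaw, 38 mm wide (y), 22 mm high. Origin in the centre of the face that meets the temple; x as the vise's. With the jaw right open the face is at vise x = -38 mm, 58 mm from the fixed jaw. It gives up to 7.8 mm at 3 N per mm when it presses on something.
- jaw (a joint): Travel of the moving jaw in m towards the fixed jaw: 0 is right open (58 mm between faces), stop at 0.044 (14 mm left between the faces). It moves 20 mm per turn of the crank; a 20 mm wide temple is met at 0.038.
- crank (a joint): Angle of the crank in rad, growing clockwise seen from above, which closes the jaw: 0 is right open, end stop at 13.8 (2.2 turns). It stays where it is left. It starts between 0 and 5.
- crank_knob (a point): Centre of the red grip of the crank: an upright, freely spinning cylinder 20 mm across and 38 mm high (73 to 111 mm above the counter), this point at 93 mm. It circles the crank axis at 36 mm; the steel crank arm below it has its top at 76 mm on the axis and 72 mm elsewhere.
- crank_axis (a point): Point on the upright crank axis at the height of the knob's centre (93 mm).
- curing_lamp: Fixed white curing lamp, pistol shape with the handle up, standing at the hinged end of the vise and shining in its own +y direction. Origin on the counter below the point it shines at. Barrel 36 to 42 mm across along y from y = -33 to -140 mm, axis at 55 mm height. Upright handle 24 mm (x) by 26 mm, from y = -130 to -104 mm, top at 158 mm.
- squeeze_point (a point): Where to squeeze the trigger from above: 136 mm above the counter, midway between the handle's back (y = -130 mm) and the front of the trigger when fully squeezed. Fingers close along y (the lamp's); across handle and trigger it is 53 mm at rest, 39 mm fully squeezed at this height.
- trigger_tip (a point): Point on the front face of the orange trigger near its free upper end, 136 mm above the counter. The trigger is a 20 mm wide, 10 mm thick, 72 mm long plate in front of the handle, hinged at its lower end 78 mm above the counter, top at 150 mm.
- trigger (a joint): Trigger angle in rad: 0 released, 0.26 fully squeezed (at the handle); a spring returns it; about 3 N are needed.
- brown_temple: Bystander: brown temple of the same shape on another rest. Leave it.
- rest_brown: Fixed walnut rest under the brown temple, the same as rest_black.
- frame_front: Bystander: black horn-rimmed frame front lying flat, 140 x 54 mm, 8 mm high.
- plier: Bystander: hinge plier with blue handles, 165 mm long, 12 mm high.
- ring_box: Bystander: frosted glass ring box with brass knob, 78 mm square, 54 mm high.
- screwdriver: Bystander: screwdriver 150 mm long.
- screw_jar: Bystander: closed screw jar, 56 mm across, 60 mm high.
- nut_dish: Bystander: small blue dish, 80 mm across, 30 mm high.
Not all that is in view belongs to the job. There is more than one size of the vise; the one meant has the size given above.

How it is judged (in metres and radians):
On the way, in this order (a step that is already met when the one before it is completed fails the run):
1. the black temple lies flat on the vise bed between the jaws, let go, its hinged end 8 to 42 mm past the jaws towards the lamp (y of black_temple_hinge in the frame of vise between -0.092 and -0.058 m and x of black_temple in the frame of vise between -0.03 and 0.016 m and z of black_temple in the frame of vise between 0.024 and 0.036 m and angle between black_temple's own z axis and vertical below 0.12 rad and contact force between the fingers and black_temple below 0.5 N), for 0.2 s.
2. the crank has closed the jaw so that the pad presses on the temple with over 5 N (y of black_temple_hinge in the frame of vise between -0.092 and -0.058 m and x of black_temple in the frame of vise between -0.03 and 0.016 m and z of black_temple in the frame of vise between 0.024 and 0.036 m and angle between black_temple's own z axis and vertical below 0.12 rad and contact force between jaw_pad and black_temple above 5 N and angle between the x axis of black_temple and the y axis of vise, either way round below 0.1 rad), for 0.2 s.
3. with the temple clamped the trigger is squeezed (over 0.2 rad) for 0.7 s (all of step 2 and value of joint trigger above 0.2 rad), for 0.7 s.
4. the trigger is let go (value of joint trigger below 0.05 rad), for 0.2 s.
At the end, for the whole second after the job is handed in: The black temple lies flat and still on the vise bed between the jaws, in line with them within 0.1 rad, its hinged end 8 to 42 mm past the jaws on the lamp's side, clamped with over 5 N by the jaw pad; the trigger is released; each bystander is within 30 mm of where it started (all of step 2 and value of joint trigger below 0.05 rad and linear speed of black_temple below 0.02 m/s and distance of each of brown_temple, frame_front, plier, ring_box, screwdriver, screw_jar, nut_dish from where it was at the start of the episode below 0.03 m); the robot touches nothing.
It fails at once if the trigger is squeezed while the temple is not clamped (value of joint trigger above 0.15 rad and contact force between jaw_pad and black_temple below 2 N).
It fails at once if a bystander is pushed 30 mm or more (distance of any of brown_temple, frame_front, plier, ring_box, screwdriver, screw_jar, nut_dish from where it was at the start of the episode above 0.03 m).
It also fails if it takes over 72 s, if anything falls off the work surface, if the arm or the gripper's body presses on something with over 40 N, if the wrist force passes 120 N, or if a joint passes its speed limit or range.

## Working session

There is one attempt and no reset: what is moved stays moved. The work goes in short steps, Python scripts to look and compute and a shell command to move; the robot and the scene stay as the last step left them, time stands still between calls to the robot, and variables do not carry over. Pictures are saved under pics/ and viewed, at most 10 in all, crops included, and the job is handed in when it is done.

```bash
mkdir -p pics; python3 - <<'E'
from bench import r
import cv2,numpy as np
s=r.sense(); print(s)
for n in ("top","side"):
    p,d=r.snapshot(n); np.savez(f"{n}0.npz",p=p,d=d); cv2.imwrite(f"pics/{n}0.png",p)
    print(n,r.calibration(n))
print(r.calibration("wrist"))
E
```

```text
{'time': 0.0, 'joint_pos': array([-7.17565489e+01,  7.51442832e+00,  8.53309064e+01, -2.13135078e-04,
        8.72612700e+01, -4.89317248e+00]), 'qd': array([ 0.02345081,  0.00469773,  0.03291283, -0.04370138, -0.02986022,
        0.00594594]), 'joint_efforts': array([ 1.91221457e-04, -5.69405258e+01, -5.00553954e+01, -9.58746853e-06,
        1.50064391e-02,  6.43806220e-05]), 'tool_pos': array([ 235.59064705, -551.18085463,  218.43594488]), 'tcp_rot': array([-1.79893766e+02, -8.88108873e-03,  2.31366257e+01]), 'ft_force': array([-0.34565329, -0.22158676,  0.3227532 ]), 'wrist_torque': array([-0.01878245, -0.01179505,  0.00526198]), 'grip_force': 0.0, 'finger_gap': 85.72893923031947}
top {'vfov': 43.72184955456422, 'cx': 317.8992271230672, 'cy': 198.52493908255644, 'rvec': array([ 2.18695632, -2.12717958,  0.14956735]), 'tvec': array([  -8.74713663,  525.50011941, 1457.57604209])}
side {'vfov': 46.94098899418191, 'cx': 324.06832985823996, 'cy': 194.1374147978669, 'rvec': array([ 0.83207625, -2.39610366,  1.2884239 ]), 'tvec': array([ 402.4224141 ,  279.35384365, 1053.7504288 ])}
{'vfov': 70.39542722937989, 'cx': 319.9787247412413, 'cy': 204.93393410732935, 'tool_from_camera': array([[-1.06840348e-03, -9.59197882e-01, -2.82733587e-01,
         7.20228974e+01],
       [ 9.99999047e-01, -1.27216728e-03,  5.37105274e-04,
        -1.14985023e-01],
       [-8.74874660e-04, -2.82732744e-01,  9.59198327e-01,
        -1.53041399e+02],
       [ 0.00000000e+00,  0.00000000e+00,  0.00000000e+00,
         1.00000000e+00]])}
```

View pics/top0.png

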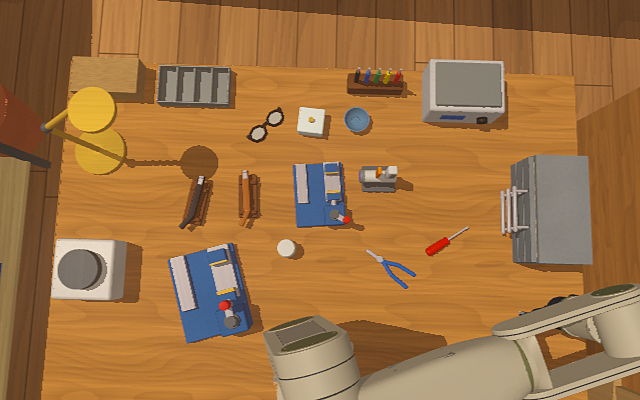

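View pics/side0.png

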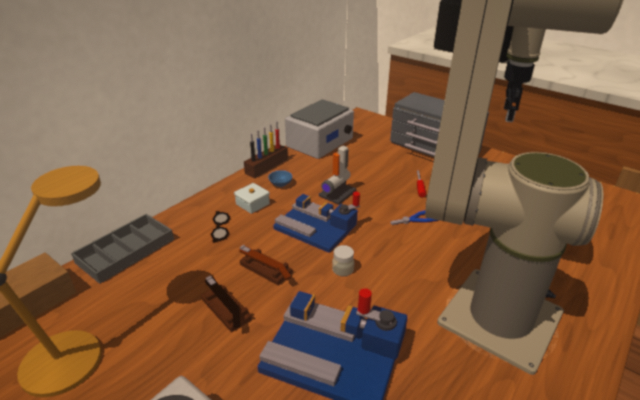

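The top view shows these candidates:
- **Black temple:** the black one at (196,200) or the brown one at (245,195). The frame front at (265,125) is also black.
- **Vise:** the smaller one at (320,195), beside the lamp at (378,178), or the bigger one at (210,295).

By description I choose the black temple at (196,200). The small vise measures about 54x64 px, which fits 150x190 mm. I'll measure these from depth next.

```bash
cat > h.py <<'E'
import numpy as np,cv2
from bench import r
from scipy.spatial.transform import Rotation as R
def T_tool(s):
    T=np.eye(4);T[:3,:3]=R.from_euler('xyz',s['tcp_rot'],degrees=True).as_matrix();T[:3,3]=s['tool_pos'];return T
def cam(n,s=None):
    c=r.calibration(n); f=200/np.tan(np.radians(c['vfov']/2))
    if n=='wrist': M=T_tool(s)@c['tool_from_camera']
    else:
        M=np.eye(4);M[:3,:3]=R.from_rotvec(c['rvec']).as_matrix();M[:3,3]=c['tvec'];M=np.linalg.inv(M)
    return M,f,c['cx'],c['cy']
def cloud(n,d,s=None):
    M,f,cx,cy=cam(n,s); v,u=np.mgrid[:400,:640]
    P=np.stack([(u-cx)/f*d,(v-cy)/f*d,d],-1)@M[:3,:3].T+M[:3,3]
    P[d<=0]=np.nan; return P
def proj(P,n,s=None):
    M,f,cx,cy=cam(n,s); q=(np.asarray(P,float)-M[:3,3])@M[:3,:3]
    return q[...,:2]/q[...,2:]*f+[cx,cy]
E
python3 - <<'E'
from h import *
z=np.load('top0.npz');P=cloud('top',z['d'])
for u,v in [(196,200),(188,220),(201,180),(245,195),(320,195),(295,165),(340,164),(347,225),(298,227),(347,219),(378,178),(392,172),(380,172),(210,295),(180,262),(450,240),(300,300)]:
    print((u,v),P[v,u].round())
p=z['p'][100:260,150:430]; cv2.imwrite('pics/c1.png',cv2.resize(p,None,fx=2.85,fy=2.85,interpolation=cv2.INTER_CUBIC))
E
```

```text
(196, 200) [510. 367.  43.]
(188, 220) [450. 388.  41.]
(201, 180) [570. 356.  44.]
(245, 195) [528. 222.  47.]
(320, 195) [539.  -0.  16.]
(295, 165) [626.  78.  33.]
(340, 164) [636. -59.  16.]
(347, 225) [451. -85.  -2.]
(298, 227) [441.  64.   2.]
(347, 219) [459. -77. 114.]
(378, 178) [ 587. -169.   70.]
(392, 172) [ 590. -197.  156.]
(380, 172) [ 590. -164.  150.]
(210, 295) [232. 315.  20.]
(180, 262) [326. 404.  40.]
(450, 240) [ 414. -398.    3.]
(300, 300) [224.  51.   5.]
```

View pics/c1.png

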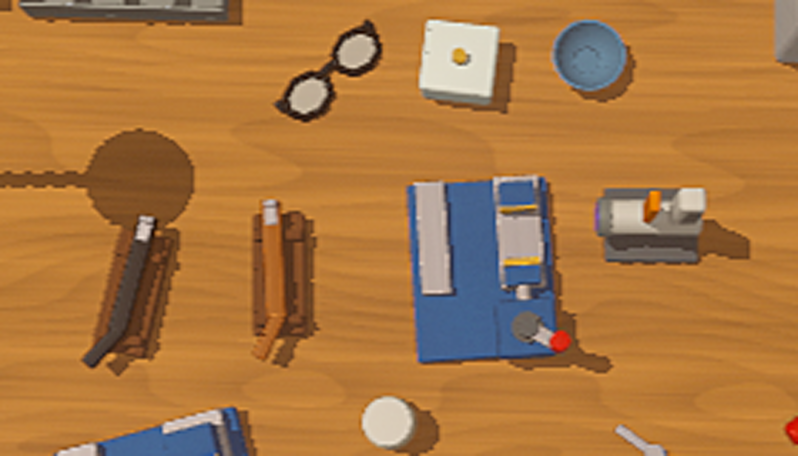

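The crop shows the black temple on its rest, with the steel hinge at (145,228) and the ear at (90,360). The brown temple beside it is at (272,270). The small vise spans (410-555,178-362), with its knob at (560,340) and the lamp at (655,215). The choice holds, so I'll take a closer wrist look over the vise and lamp.

```bash
python3 -m handwheel '[[0.032,-0.0237,0,0,0,0,0.085],[0.032,-0.0237,0,0,0,0,0.085],[0.032,-0.0237,0,0,0,0,0.085],[0.032,-0.0237,0,0,0,0,0.085],[0.032,-0.0237,0,0,0,0,0.085],[0.032,-0.0237,0,0,0,0,0.085],[0.032,-0.0237,0,0,0,0,0.085],[0.032,-0.0237,0,0,0,0,0.085]]'
python3 -m handwheel '[[0.032,-0.0237,0,0,0,0,0.085],[0.032,-0.0237,0,0,0,0,0.085],[0.032,-0.0237,0,0,0,0,0.085],[0.032,-0.0237,0,0,0,0,0.085],[0.032,-0.0237,0,0,0,0,0.085],[0.032,-0.0237,0,0,0,0,0.085],[0.032,-0.0237,0,0,0,0,0.085],[0.032,-0.0237,0,0,0,0,0.085]]'
python3 -m handwheel '[[0,0,0,0,0,-7,0.085],[0,0,0,0,0,-7,0.085],[0,0,0,0,0,-7,0.085],[0,0,0,0,0,-7,0.085],[0,0,0,0,0,-7,0.085],[0,0,0,0,0,-7,0.085],[0,0,0,0,0,-7,0.085],[0,0,0,0,0,-7,0.085]]'
python3 -m handwheel '[[0,0,0,0,0,-5.5,0.085],[0,0,0,0,0,-5.5,0.085],[0,0,0,0,0,0,0.085],[0,0,0,0,0,0,0.085]]'
python3 - <<'E'
from h import *
s=r.sense(); p,d=r.snapshot('wrist'); print(s['tool_pos'],s['tcp_rot'],s['joint_pos'])
np.savez('w1.npz',p=p,d=d,s=s); cv2.imwrite('pics/w1.png',p)
E
```

```text
time: 0.77
tool_pos: [397.0, -274.9, 219.2]
tcp_rot: [-180.0, 0.0, 23.1]
ft_force: [0.3, -0.5, -0.2]
finger_gap: 85.3
grip_force: 0.0
time: 1.43
tool_pos: [558.0, 0.2, 219.1]
tcp_rot: [-180.0, 0.0, 23.1]
ft_force: [-0.7, -0.6, 0.0]
finger_gap: 85.1
grip_force: 0.0
time: 2.1
tool_pos: [557.2, -1.8, 218.9]
tcp_rot: [-179.9, 0.0, 79.5]
ft_force: [-0.4, 0.4, 0.2]
finger_gap: 85.0
grip_force: 0.0
time: 2.43
tool_pos: [557.4, -1.8, 219.1]
tcp_rot: [-180.0, -0.0, 90.0]
ft_force: [-0.4, -0.0, -0.3]
finger_gap: 85.1
grip_force: 0.0
[557.36935963  -1.84677382 219.07143027] [-1.79958905e+02 -6.96607338e-03  8.99623980e+01] [-5.46250788e+00  9.36909289e-01  9.21674979e+01  3.05408584e-03
  8.69371621e+01 -5.42507271e+00]
```

View pics/w1.png

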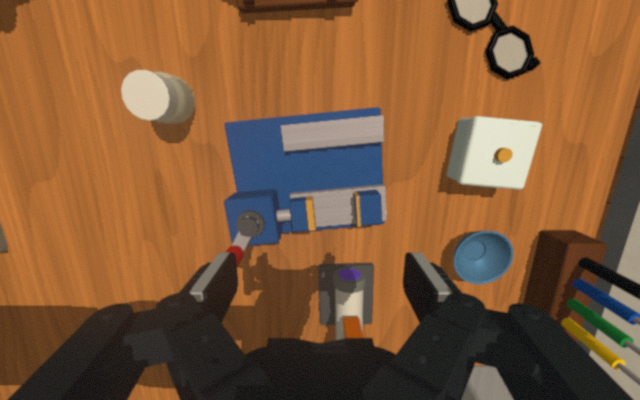

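The wrist view is sharp. The far bed strip is at (335,133), the sprung pad at (311,213) and the fixed jaw at (368,207). The knob is at (235,255) and the lamp at (348,300). Next I'll fit the vise pose.

```bash
python3 - <<'E'
from h import *
z=np.load('w1.npz',allow_pickle=True);s=z['s'].item();p=z['p'];P=cloud('wrist',z['d'],s)
hsv=cv2.cvtColor(p,cv2.COLOR_BGR2HSV);X,Y,Z=np.moveaxis(P,-1,0)
reg=(X>420)&(X<680)&(Y>-110)&(Y<110)
print('table z',np.nanmedian(Z[(X>420)&(X<680)&(Y>110)&(Y<170)]))
def rect(m,n):
    m=cv2.morphologyEx(m.astype(np.uint8),cv2.MORPH_OPEN,np.ones((3,3)))
    k,l,st,_=cv2.connectedComponentsWithStats(m);i=1+st[1:,4].argmax();q=P[l==i]
    b=cv2.minAreaRect(q[:,:2].astype(np.float32));print(n,len(q),np.round(b[0],1),np.round(b[1],1),round(b[2],2),'z',np.median(q[:,2]).round(1));return q
rect(reg&(Z>11),'plate all')
rect(reg&(Z>24)&(Z<36)&(Y>20),'far strip')
rect(reg&(Z>24)&(Z<36)&(Y<20),'near strip')
rect(reg&(Z>48)&(Z<66)&(X>560),'fixed jaw')
rect(reg&(Z>50)&(Z<70)&(X<510),'bevel')
q=P[reg&((hsv[...,0]>170)|(hsv[...,0]<4))&(hsv[...,1]>180)&(Z>80)];print('knob wrist',len(q),np.nanmean(q,0))
w=np.load('top0.npz');P2=cloud('top',w['d']);h2=cv2.cvtColor(w['p'],cv2.COLOR_BGR2HSV)
m=((h2[...,0]>172)|(h2[...,0]<4))&(h2[...,1]>180)&(P2[...,2]>100)&(P2[...,0]>420);q=P2[m];print('knob top',len(q),q.mean(0),q.min(0),q.max(0))
# plate from top cam
X,Y,Z=np.moveaxis(P2,-1,0);P=P2;reg=(X>420)&(X<680)&(Y>-110)&(Y<110)
print('table z top',np.nanmedian(Z[(X>420)&(X<680)&(Y>110)&(Y<170)]))
rect(reg&(Z>11),'top plate');rect(reg&(Z>24)&(Z<36)&(Y>20),'top far strip')
E
```

```text
table z -1.5656028524603016
plate all 64280 [539.8   3.1] [193.5 151.4] 5.44 z 298.4
far strip 2653 [571.3  57. ] [120.5  30. ] 5.38 z 28.5
near strip 1842 [580.  -34.3] [119.6  46.3] 5.49 z 28.6
fixed jaw 771 [614.4 -29.6] [30.  37.9] 6.51 z 52.4
bevel 1894 [475.9 -42.7] [57.5 59.5] 5.51 z 58.5
knob wrist 88 [464.88584228 -68.17764472  89.07598923]
knob top 26 [ 589.94705442 -118.76448511  112.47895584] [ 451.06768685 -225.62057564  105.01689626] [890.13737349 -66.15144989 122.05688153]
table z top 0.9091001149176918
top plate 3088 [539.9   2.6] [194.9 154.6] 5.93 z 23.9
top far strip 299 [571.9  57.9] [118.7  30. ] 5.5 z 30.7
```

```bash
python3 -m handwheel '[[0.041,-0.0075,0,0,0,0,0.085],[0.041,-0.0075,0,0,0,0,0.085],[0.041,-0.0075,0,0,0,0,0.085],[0.041,-0.0075,0,0,0,0,0.085],[0.041,-0.0075,0,0,0,0,0.085],[0.041,-0.0075,0,0,0,0,0.085],[0.041,-0.0075,0,0,0,0,0.085],[0.041,-0.0075,0,0,0,0,0.085]]'
python3 -m handwheel '[[0.041,-0.0075,0,0,0,0,0.085],[0,0,0,0,0,-7,0.085],[0,0,0,0,0,-7,0.085],[0,0,0,0,0,-7,0.085],[0,0,0,0,0,-7,0.085],[0,0,0,0,0,-7,0.085],[0,0,0,0,0,-7,0.085],[0,0,0,0,0,-7,0.085]]'
python3 -m handwheel '[[0,0,0,0,0,-7,0.085],[0,0,0,0,0,-7,0.085],[0,0,0,0,0,-7,0.085],[0,0,0,0,0,-7,0.085],[0,0,0,0,0,0,0.085],[0,0,0,0,0,0,0.085]]'
python3 - <<'E'
from h import *
s=r.sense(); p,d=r.snapshot('wrist'); print(s['tool_pos'],s['tcp_rot'],s['joint_pos'])
np.savez('w2.npz',p=p,d=d,s=s); cv2.imwrite('pics/w2.png',p)
P=cloud('wrist',d,s);X,Y,Z=np.moveaxis(P,-1,0)
g=p.max(-1);reg=(X>400)&(X<620)&(Y>300)&(Y<440)&(Z<60)
print('rest');
def rect(m,n):
    m=cv2.morphologyEx(m.astype(np.uint8),cv2.MORPH_OPEN,np.ones((3,3)))
    k,l,st,_=cv2.connectedComponentsWithStats(m);i=1+st[1:,4].argmax();q=P[l==i]
    b=cv2.minAreaRect(q[:,:2].astype(np.float32));print(n,len(q),np.round(b[0],1),np.round(b[1],1),round(b[2],2),'z',np.median(q[:,2]).round(1));return q
rect(reg&(Z>9)&(Z<33),'rest'); q=rect(reg&(Z>34),'temple')
np.save('q.npy',q)
E
```

```text
time: 3.15
tool_pos: [496.0, 327.8, 219.5]
tcp_rot: [180.0, -0.0, 90.0]
ft_force: [0.5, -0.5, 0.1]
finger_gap: 85.2
grip_force: 0.0
time: 3.82
tool_pos: [489.1, 366.8, 219.3]
tcp_rot: [-180.0, -0.0, 139.3]
ft_force: [-0.4, -0.1, -0.9]
finger_gap: 85.3
grip_force: 0.0
time: 4.32
tool_pos: [489.2, 366.8, 219.4]
tcp_rot: [-180.0, -0.0, 166.8]
ft_force: [-0.4, 0.6, -0.5]
finger_gap: 85.0
grip_force: 0.0
[489.19683191 366.80886956 219.35315825] [-1.79988671e+02 -8.92653376e-03  1.66808260e+02] [ 3.20608901e+01  9.24908370e+00  8.33308851e+01 -1.63744753e-03
  8.74343615e+01 -4.47472976e+01]
rest
rest 1328 [500.2 353.4] [ 28.2 129.7] 72.25 z 16.6
temple 2092 [501.8 374.7] [ 30.1 167. ] 72.25 z 38.5
```

View pics/w2.png

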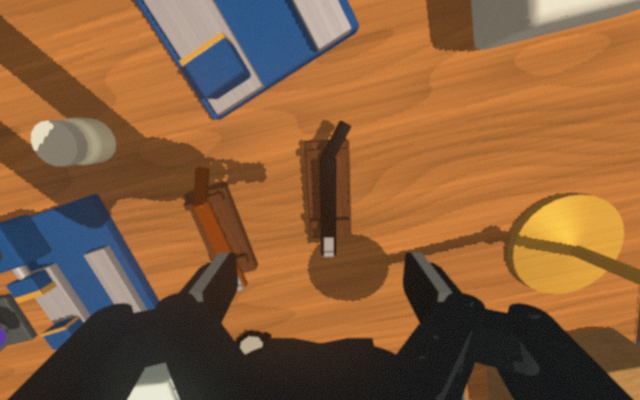

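```bash
python3 - <<'E'
from h import *
from scipy.optimize import minimize
q=np.load('q.npy')
def model(c,s=.5):
    pass
a=np.radians(np.linspace(0,0,1))
# outline signed-distance fit by IoU on a 0.5 mm grid vs point mask
e=np.array([np.cos(np.pi-.5),np.sin(np.pi-.5)])
S=np.array([[-50,-10],[75,-10],[75,10],[-50,10]],float)
n=np.array([-e[1],e[0]]);E0=np.array([-50,0.]);E1=E0+e*44
Epoly=np.array([E0+7.5*n,E1+7.5*n,E1-7.5*n,E0-7.5*n])
def inside(p): # signed dist, + inside
    return np.maximum(*[np.array([cv2.pointPolygonTest(P.astype(np.float32).reshape(-1,1,2),(float(x),float(y)),True) for x,y in p]) for P in (S,Epoly)])
rng=np.random.default_rng(0)
h=cv2.convexHull(q[:,:2].astype(np.float32))
# boundary points: alpha-style by mask
o=q[:,:2].min(0)-10; k=1.5
m=np.zeros((200,200),np.uint8)
for x,y in ((q[:,:2]-o)/k).round().astype(int): m[y,x]=255
m=cv2.morphologyEx(m,cv2.MORPH_CLOSE,np.ones((5,5)))
c=max(cv2.findContours(m,0,cv2.CHAIN_APPROX_NONE)[0],key=len)[:,0]*k+o
def cost(t):
    R2=np.array([[np.cos(t[2]),-np.sin(t[2])],[np.sin(t[2]),np.cos(t[2])]])
    d=inside((c-t[:2])@R2); return np.mean(np.minimum(np.abs(d),5)**2)
b=min((minimize(cost,[510+dx,372,np.radians(a)],method='Nelder-Mead') for dx in(-8,0,8) for a in(-18,-12)),key=lambda f:f.fun)
t=b.x;print('origin',t[:2],'yaw',np.degrees(t[2]),'rms',b.fun**.5)
u=np.array([np.cos(t[2]),np.sin(t[2])]);print('hinge',t[:2]+75*u)
v=np.array([-u[1],u[0]]);l=np.c_[(q[:,:2]-t[:2])@u,(q[:,:2]-t[:2])@v]
for x in range(-40,75,15):
    g=l[abs(l[:,0]-x)<4];print(x,g[:,1].min().round(1),g[:,1].max().round(1))
print('rest centre in temple frame',(np.array([500.2,353.4])-t[:2])@u)
E
```

```text
origin [508.96911927 371.06458394] yaw -12.229069384474913 rms 0.7948407463708854
hinge [582.26726063 355.17803387]
-40 -9.4 9.7
-25 -9.7 9.6
-10 -9.8 9.6
5 -9.0 9.5
20 -9.2 9.5
35 -9.5 9.4
50 -9.8 9.4
65 -10.0 9.4
rest centre in temple frame -4.82841129242721
```

The wrist view shows the black temple straight along column 329 (rows 155-255), with its hinge at (329,245). It fits the given shape to 0.8 mm rms. Now I'll go down and grip it at x = -18 mm.

```bash
python3 -m handwheel '[[0,0.0084,0.03,0,0,-1,0.06],[0,0,0.036,0,0,0,0.055],[0,0,0.036,0,0,0,0.05],[0,0,0.036,0,0,0,0.05],[0,0,0.02,0,0,0,0.05],[0,0,0.01,0,0,0,0.05],[0,0,0.0105,0,0,0,0.05],[0,0,0,0,0,0,0.05]]'
python3 -m handwheel '[[0,0,0,0,0,0,0.01],[0,0,0,0,0,0,0.01],[0,0,0,0,0,0,0.01],[0,0,0,0,0,0,0.01],[0,0,0,0,0,0,0.01],[0,0,0,0,0,0,0.01]]' 40
```

```text
time: 5.03
tool_pos: [490.5, 374.6, 39.6]
tcp_rot: [-179.9, -0.1, 168.0]
ft_force: [-0.3, -0.6, -0.4]
finger_gap: 50.5
grip_force: 0.0
time: 5.53
tool_pos: [491.4, 375.3, 41.6]
tcp_rot: [180.0, 0.0, 168.1]
ft_force: [-0.1, 0.7, -0.2]
finger_gap: 10.1
grip_force: 0.0
```

The gap reached 10 mm with no grip force, so something is wrong. I'll look.

```bash
python3 - <<'E'
from h import *
s=r.sense(); p,d=r.snapshot('wrist'); q,e=r.snapshot('side')
print(s['tool_pos'],s['tcp_rot'],s['finger_gap'],r.tip_reach)
np.savez('w3.npz',p=p,d=d,s=s)
c=proj([s['tool_pos']],'side')[0].astype(int);print(c)
u=max(c[0]-60,0);v=max(c[1]-60,0);q=cv2.resize(q[v:v+100,u:u+120],(480,400),interpolation=cv2.INTER_CUBIC)
cv2.imwrite('pics/w3.png',np.hstack([cv2.resize(p,(320,200)).repeat(1,0),]) if 0 else np.hstack([cv2.copyMakeBorder(cv2.resize(p,(320,200)),0,200,0,0,0),q]))
E
```

```text
[491.4321978  375.25811176  41.64836963] [1.79961444e+02 3.83161519e-02 1.68130446e+02] 10.14916570694555 19.0
[227 299]
```

View pics/w3.png

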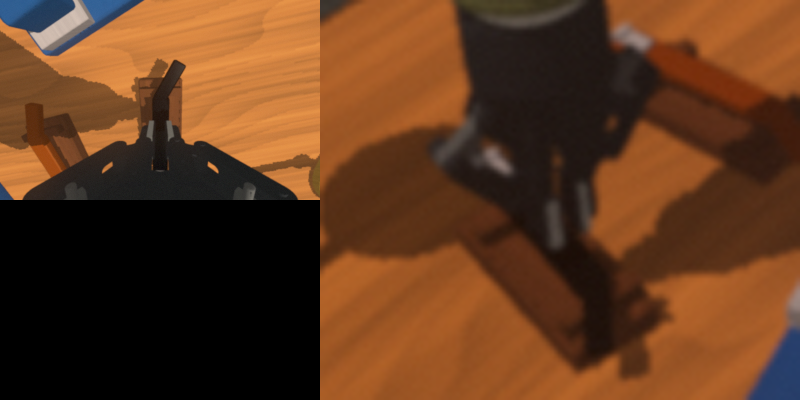

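The fingers straddle the temple in the picture. I'll let them close fully and read again.

```bash
python3 -m handwheel '[[0,0,0,0,0,0,0],[0,0,0,0,0,0,0],[0,0,0,0,0,0,0],[0,0,0,0,0,0,0],[0,0,0,0,0,0,0]]' 40
python3 - <<'E'
from h import *
s=r.sense(); print(s['finger_gap'],s['grip_force'],s['tool_pos'])
p,d=r.snapshot('wrist');P=cloud('wrist',d,s)
T=np.linalg.inv(T_tool(s));L=P@T[:3,:3].T+T[:3,3]
m=(abs(L[...,0])<110)&(abs(L[...,1])<40)&(L[...,2]>-30)
# where is temple behind the fingers, tool frame strip x 15..60
for x0 in range(10,70,8):
    g=L[m&(abs(L[...,0]-x0)<4)&(P[...,2]>30)]
    if len(g): print(x0,len(g),g[:,1].min().round(1),g[:,1].max().round(1),np.median(219-0*g[:,2])*0+ (s['tool_pos'][2]-np.median(g[:,2])).round(1))
cv2.imwrite('pics/w4.png',p[80:400,180:480])
E
```

```text
time: 6.05
tool_pos: [491.1, 375.0, 40.9]
tcp_rot: [-180.0, -0.0, 168.1]
ft_force: [-0.3, 0.6, -0.2]
finger_gap: -0.2
grip_force: 0.0
-0.2455779413848691 0.0 [491.08377924 374.99961021  40.90600569]
10 1068 -13.8 13.4 59.3
18 437 -8.8 10.7 38.5
26 470 -9.3 10.5 38.4
34 430 -19.4 12.4 38.4
42 453 -23.4 16.8 38.4
50 460 0.6 21.5 38.5
58 482 4.6 25.5 38.4
66 464 9.3 27.5 38.4
```

View pics/w4.png

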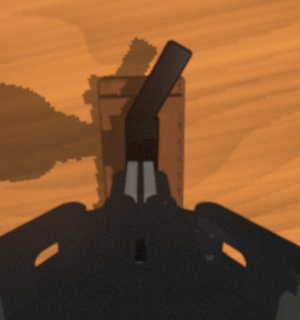

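```bash
python3 - <<'E'
from h import *
s=r.sense();p,d=r.snapshot('wrist');P=cloud('wrist',d,s)
T=np.linalg.inv(T_tool(s));L=P@T[:3,:3].T+T[:3,3]
for v in range(224,300,6):
    row=[(u,*L[v,u].round(0).astype(int)) for u in (303,309,314,318,322,326,331,336) if np.isfinite(L[v,u,0])]
    print(v,row)
print(s['joint_efforts'],s['ft_force'],s['wrist_torque'])
E
```

```text
224 [(303, np.int64(6), np.int64(-11), np.int64(25)), (309, np.int64(14), np.int64(-6), np.int64(3)), (314, np.int64(14), np.int64(-3), np.int64(2)), (318, np.int64(14), np.int64(-1), np.int64(3)), (322, np.int64(14), np.int64(1), np.int64(2)), (326, np.int64(15), np.int64(4), np.int64(2)), (331, np.int64(14), np.int64(6), np.int64(3)), (336, np.int64(15), np.int64(9), np.int64(2))]
230 [(303, np.int64(2), np.int64(-11), np.int64(25)), (309, np.int64(10), np.int64(-6), np.int64(4)), (314, np.int64(10), np.int64(-4), np.int64(3)), (318, np.int64(10), np.int64(-1), np.int64(3)), (322, np.int64(11), np.int64(1), np.int64(2)), (326, np.int64(11), np.int64(4), np.int64(2)), (331, np.int64(11), np.int64(6), np.int64(2)), (336, np.int64(11), np.int64(9), np.int64(2))]
236 [(303, np.int64(-2), np.int64(-11), np.int64(24)), (309, np.int64(7), np.int64(-6), np.int64(2)), (314, np.int64(7), np.int64(-4), np.int64(3)), (318, np.int64(7), np.int64(-1), np.int64(2)), (322, np.int64(7), np.int64(1), np.int64(2)), (326, np.int64(7), np.int64(4), np.int64(2)), (331, np.int64(7), np.int64(6), np.int64
[... 3515 characters left out ...]
, np.int64(2), np.int64(-61)), (331, np.int64(13), np.int64(4), np.int64(-62)), (336, np.int64(12), np.int64(6), np.int64(-61))]
296 [(303, np.int64(12), np.int64(-6), np.int64(-66)), (309, np.int64(12), np.int64(-4), np.int64(-65)), (314, np.int64(7), np.int64(-2), np.int64(-58)), (318, np.int64(0), np.int64(-1), np.int64(-47)), (322, np.int64(0), np.int64(1), np.int64(-47)), (326, np.int64(9), np.int64(2), np.int64(-61)), (331, np.int64(12), np.int64(4), np.int64(-65)), (336, np.int64(12), np.int64(6), np.int64(-65))]
[ 1.40953994e-04 -6.21820235e+01 -4.53085685e+01 -1.26580271e-04
  2.41400863e-03  1.64970193e-04] [-0.3886837  -0.41101538 -0.90498149] [ 0.0160984  -0.04462923  0.01441444]
```

The wrist depth shows why. The real fingertips end at tool z of about -13.5 mm, not +19, so the fingers shut above the temple. I'll use -13.5 mm as the measured tip offset, and check it by going down in steps while watching the force.

```bash
python3 -m handwheel '[[0,0,0,0,0,0,0.045],[0,0,0,0,0,0,0.045],[0,0,0,0,0,0,0.045],[0,0,0,0,0,0,0.045],[0,0,0,0,0,0,0.045],[0,0,0,0,0,0,0.045],[0,0,0.009,0,0,0,0.045],[0,0,0.009,0,0,0,0.045]]'
python3 -m handwheel '[[0,0,0.006,0,0,0,0.045],[0,0,0.005,0,0,0,0.045],[0,0,0,0,0,0,0.045]]'
python3 -m handwheel '[[0,0,0,0,0,0,0.01],[0,0,0,0,0,0,0.01],[0,0,0,0,0,0,0.01],[0,0,0,0,0,0,0.01],[0,0,0,0,0,0,0.01],[0,0,0,0,0,0,0.01]]' 40
```

```text
time: 6.82
tool_pos: [491.7, 375.4, 23.0]
tcp_rot: [179.9, 0.1, 168.1]
ft_force: [0.4, 0.1, -0.4]
finger_gap: 44.8
grip_force: 0.0
time: 7.07
tool_pos: [489.8, 374.2, 9.7]
tcp_rot: [-179.9, -0.1, 168.1]
ft_force: [-0.0, 0.4, -0.2]
finger_gap: 44.8
grip_force: 0.0
time: 7.57
tool_pos: [491.3, 375.2, 12.3]
tcp_rot: [180.0, 0.0, 168.1]
ft_force: [-0.7, -0.2, 1.1]
finger_gap: 18.6
grip_force: 41.3
```

Gripped. I'll lift, carry and turn it.

```bash
python3 -m handwheel '[[0,0,-0.01,0,0,0,0.01],[0,0,-0.03,0,0,0,0.01],[0,0,-0.04,0,0,0,0.01],[0,0,-0.03,0,0,0,0.01],[0,0,-0.01,0,0,0,0.01]]' 60
python3 -m handwheel '[[-0.009,-0.0185,0,0,0,0,0.01],[-0.0179,-0.037,0,0,0,0,0.01],[-0.0179,-0.037,0,0,0,0,0.01],[-0.0179,-0.037,0,0,0,0,0.01],[-0.0179,-0.037,0,0,0,0,0.01],[-0.0179,-0.037,0,0,0,0,0.01],[-0.0179,-0.037,0,0,0,0,0.01],[-0.0179,-0.037,0,0,0,0,0.01]]'
python3 -m handwheel '[[-0.0179,-0.037,0,0,0,0,0.01],[-0.009,-0.0185,0,0,0,4,0.01],[0,0,0,0,0,7,0.01],[0,0,0,0,0,7,0.01],[0,0,0,0,0,7,0.01],[0,0,0,0,0,7,0.01],[0,0,0,0,0,7,0.01],[0,0,0,0,0,7,0.01]]'
python3 -m handwheel '[[0,0,0,0,0,7,0.01],[0,0,0,0,0,7,0.01],[0,0,0,0,0,7,0.01],[0,0,0,0,0,5.6,0.01],[0,0,0,0,0,0,0.01],[0,0,0,0,0,0,0.01]]'
python3 - <<'E'
from h import *
s=r.sense(); p,d=r.snapshot('wrist'); print(s['tool_pos'],s['tcp_rot'])
np.savez('w5.npz',p=p,d=d,s=s); cv2.imwrite('pics/w5.png',p)
E
```

```text
time: 7.98
tool_pos: [493.9, 376.8, 139.4]
tcp_rot: [179.6, 0.4, 168.1]
ft_force: [0.9, 0.4, 0.4]
finger_gap: 18.3
grip_force: 59.8
time: 8.65
tool_pos: [565.5, 73.9, 132.4]
tcp_rot: [180.0, 0.0, 168.1]
ft_force: [1.1, 0.4, -0.7]
finger_gap: 18.3
grip_force: 59.9
time: 9.32
tool_pos: [580.2, 15.9, 132.2]
tcp_rot: [-180.0, -0.0, 121.8]
ft_force: [-0.6, 0.0, 0.5]
finger_gap: 18.3
grip_force: 59.8
time: 9.82
tool_pos: [580.3, 16.0, 132.1]
tcp_rot: [-180.0, -0.0, 95.7]
ft_force: [-0.0, -1.0, -0.6]
finger_gap: 18.6
grip_force: 59.8
[580.2843527   16.02423057 132.13616752] [-1.79996117e+02 -1.62438166e-03  9.57192699e+01]
```

View pics/w5.png

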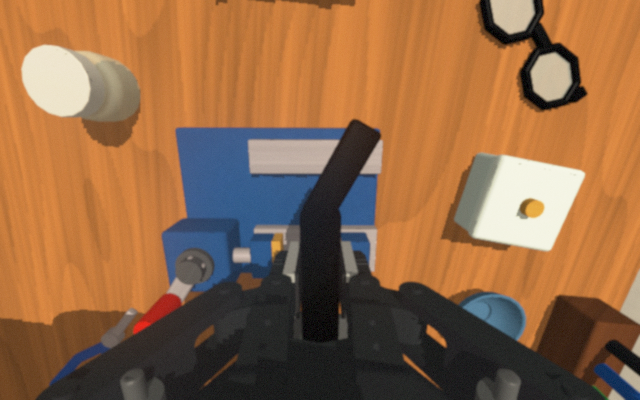

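The temple is held near column 322, with its ear at (360,130). I'll check its tilt and offset in the tool frame.

```bash
python3 - <<'E'
from h import *
z=np.load('w5.npz',allow_pickle=True);s=z['s'].item();P=cloud('wrist',z['d'],s)
T=np.linalg.inv(T_tool(s));L=P@T[:3,:3].T+T[:3,3]
m=(P[...,2]>85)&(abs(L[...,1])<40)&(z['p'].max(-1)<70)
for x0 in range(12,90,6):
    g=L[m&(abs(L[...,0]-x0)<2)&(L[...,1]>-14)&(L[...,2]>-60)]
    if len(g)>5: print(x0,len(g),np.percentile(g[:,1],[2,98]).round(1),np.percentile(g[:,2],[5,50,95]).round(1))
E
```

```text
12 963 [-13.4  34.3] [-59.2 -51.1 -25.4]
18 306 [-9.5  9.3] [-27.1 -26.2 -25.3]
24 322 [-9.5  9.5] [-27.2 -26.2 -25. ]
30 324 [-9.4  9.1] [-27.2 -26.1 -23.9]
36 305 [-6.9 10. ] [-27.1 -26.  -24.5]
42 313 [-3.5 13.5] [-27.1 -26.1 -24.9]
48 323 [ 0.1 16.9] [-27.1 -26.1 -24.9]
54 328 [ 3.7 19.9] [-27.2 -26.1 -25. ]
60 354 [ 7.2 23.1] [-27.3 -26.3 -25.2]
66 363 [ 9.9 25.5] [-27.2 -26.1 -25. ]
72 63 [13.2 19.1] [-27.3 -25.9 -24.8]
```

```bash
python3 -m handwheel '[[0,0,0.02,0,0,0,0.01],[0,0,0.035,0,0,0,0.01],[0,0,0.03,0,0,0,0.01],[0,0,0.018,0,0,0,0.01],[0,0,0.01,0,0,0,0.01],[0,0,0.004,0,0,0,0.01],[0,0,0.0025,0,0,0,0.01],[0,0,0,0,0,0,0.01]]'
python3 -m handwheel '[[0,0,0,0,0,0,0.01],[0,0,0,0,0,0,0.01]]'
```

```text
time: 10.53
tool_pos: [581.3, 16.0, 13.4]
tcp_rot: [179.9, 0.0, 95.6]
ft_force: [0.1, -0.1, -0.1]
finger_gap: 18.5
grip_force: 59.8
time: 10.7
tool_pos: [581.8, 15.9, 14.2]
tcp_rot: [179.8, 0.0, 95.6]
ft_force: [0.1, 0.6, -1.0]
finger_gap: 18.4
grip_force: 59.8
```

```bash
python3 -m handwheel '[[0,0,0.001,0,0,0,0.01],[0,0,0,0,0,0,0.01],[0,0,0,0,0,0,0.01]]'
python3 -m handwheel '[[0,0,0,0,0,0,0.035],[0,0,0,0,0,0,0.035],[0,0,0,0,0,0,0.035],[0,0,0,0,0,0,0.035],[0,0,0,0,0,0,0.035]]'
python3 -m handwheel '[[0,0,-0.015,0,0,0,0.035],[0,0,-0.035,0,0,0,0.035],[0,0,-0.04,0,0,0,0.035],[0,0,-0.04,0,0,0,0.035],[0,0,-0.04,0,0,0,0.035],[0,0,-0.03,0,0,0,0.035],[0,0,0,0,0,0,0.035],[0,0,0,0,0,0,0.035]]'
python3 - <<'E'
from h import *
s=r.sense(); p,d=r.snapshot('wrist'); print(s['tool_pos'],s['tcp_rot'])
np.savez('w6.npz',p=p,d=d,s=s); cv2.imwrite('pics/w6.png',p)
E
```

```text
time: 10.95
tool_pos: [581.2, 16.0, 12.4]
tcp_rot: [179.9, 0.0, 95.5]
ft_force: [0.2, -1.1, 2.9]
finger_gap: 18.3
grip_force: 60.2
time: 11.37
tool_pos: [580.2, 16.0, 11.3]
tcp_rot: [-180.0, -0.0, 95.5]
ft_force: [0.8, -0.1, 0.6]
finger_gap: 35.0
grip_force: 0.0
time: 12.03
tool_pos: [582.1, 15.9, 214.6]
tcp_rot: [179.7, 0.0, 95.5]
ft_force: [-0.1, -0.1, -1.4]
finger_gap: 34.9
grip_force: 0.0
[582.12613682  15.92719534 214.58116426] [1.79682373e+02 4.87253746e-02 9.55371658e+01]
```

View pics/w6.png

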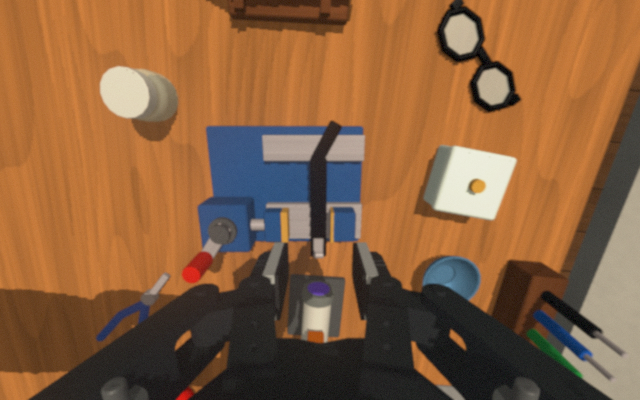

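The temple lies between the jaws (column 318, rows 125-255) with its hinge at (318,247). The knob is at (200,266) and the pad at (284,225). Now I'll measure the knob, pad, temple and lamp.

```bash
python3 - <<'E'
from h import *
python=None
s=r.sense(); p,d=r.snapshot('wrist'); print(s['tool_pos'],s['tcp_rot'])
P=cloud('wrist',d,s);X,Y,Z=np.moveaxis(P,-1,0);hsv=cv2.cvtColor(p,cv2.COLOR_BGR2HSV)
a=np.radians(5.45);O=np.array([577.1,-2.4]);Rv=np.array([[np.cos(a),-np.sin(a)],[np.sin(a),np.cos(a)]])
V=(P[...,:2]-O)@Rv
red=((hsv[...,0]>172)|(hsv[...,0]<5))&(hsv[...,1]>170)
q=P[red&(Z>104)&(Z<116)&(X<520)];c=cv2.minEnclosingCircle(q[:,:2].astype(np.float32));print('knob top',len(q),c,q.mean(0))
ax=O+Rv@np.array([-105,-31]);print('axis',ax,'vec',np.array(c[0])-ax,'r',np.linalg.norm(np.array(c[0])-ax))
g=(hsv[...,1]<60)&(Z>68)&(Z<82)&(X<520)&(Y<0)&(np.hypot(X-ax[0],Y-ax[1])<25);print('hub',len(P[g]),np.median(P[g],0))
br=(hsv[...,0]>15)&(hsv[...,0]<32)&(hsv[...,1]>120)&(Z>30)&(Z<60)&(abs(V[...,0])<60)&(V[...,1]<0)&(V[...,1]>-60)
print('brass vx',np.percentile(V[br][:,0],[1,20,50,80,99]).round(1),'vy',np.percentile(V[br][:,1],[2,98]))
t=(hsv[...,2]<60)&(Z>33)&(Z<45)&(abs(V[...,0])<18)
for y in (-5,5,20,30,40):
    k=V[t&(abs(V[...,1]-y)<3)];print('temple vy',y,np.percentile(k[:,0],[1,99]).round(1))
k=V[(Z>33)&(Z<52)&(abs(V[...,0]-5)<9)&(V[...,1]<-52)&(V[...,1]>-110)];print('hinge end vy',np.percentile(k[:,1],[1,5]))
# lamp, top camera
n=r.snapshot('top');P=cloud('top',n[1]);h=cv2.cvtColor(n[0],cv2.COLOR_BGR2HSV)
X,Y,Z=np.moveaxis(P,-1,0);reg=(X>520)&(X<660)&(Y>-260)&(Y<-90)
q=P[reg&(Z>150)&(Z<165)];print('top handle',len(q),q.mean(0) if len(q) else '')
z=np.load('top0.npz');P=cloud('top',z['d']);h=cv2.cvtColor(z['p'],cv2.COLOR_BGR2HSV);X,Y,Z=np.moveaxis(P,-1,0);reg=(X>520)&(X<660)&(Y>-260)&(Y<-90)
q=P[reg&(Z>153)&(Z<166)&(h[...,1]<80)];print('handle0',len(q),q.mean(0),cv2.minAreaRect(q[:,:2].astype(np.float32)))
q=P[reg&(Z>140)&(Z<156)&(h[...,1]>150)];print('trig0',len(q),q.mean(0),cv2.minAreaRect(q[:,:2].astype(np.float32)))
q=P[reg&(Z>8)];print('lamp all',len(q),cv2.minAreaRect(q[:,:2].astype(np.float32)))
E
```

```text
[580.72435928  16.00130561 211.93847796] [1.79926087e+02 1.18812455e-02 9.55348653e+01]
knob top 273 ((459.0812683105469, -74.1832046508789), 9.585389137268066) [459.96325658 -73.02754027 108.92832547]
axis [475.51894579 -43.23245553] vec [-16.43767747 -30.95074912] r 35.04491563527965
hub 483 [473.0038203  -45.81335137  73.98541371]
brass vx [-38.5 -36.1 -32.5  20.9  23.1] vy [-48.23026251 -12.0093924 ]
temple vy -5 [-3.9 14.1]
temple vy 5 [-3.8 14.1]
temple vy 20 [-3.7 13.9]
temple vy 30 [-3.6 13.9]
temple vy 40 [-3.6 13.8]
hinge end vy [-74.58644366 -73.74254497]
top handle 92 [ 595.22828406 -190.39482149  156.79447672]
handle0 71 [ 595.61527116 -196.95463433  158.39218401] ((594.8406982421875, -196.67922973632812), (22.346647262573242, 23.298227310180664), 3.719442367553711)
trig0 29 [ 594.05892728 -162.44994435  150.45753535] ((593.8617553710938, -162.58103942871094), (19.02239418029785, 9.355109214782715), 2.084263324737549)
lamp all 929 ((591.8954467773438, -182.49307250976562), (136.9395294189453, 145.734375), 1.9783055782318115)
```

The temple is at vise x = 5 and hinge y = -75, with no yaw error, which is good. Now I'll measure the jaw opening and work out the cranking steps while moving to the knob.

```bash
python3 -m handwheel '[[-0.0196,-0.0325,0,0,0,0,0.035],[-0.0196,-0.0325,0,0,0,0,0.035],[-0.0196,-0.0325,0,0,0,0,0.035],[-0.0196,-0.0325,0,0,0,0,0.035],[0,0,0.03,0,0,0,0.035],[0,0,0.02,0,0,0,0.035],[0,0,0,0,0,0,0.035]]'
python3 - <<'E'
from h import *
for f in ('w1.npz','w6.npz'):
    z=np.load(f,allow_pickle=True);s=z['s'].item();p=z['p'];P=cloud('wrist',z['d'],s);hsv=cv2.cvtColor(p,cv2.COLOR_BGR2HSV)
    a=np.radians(5.45);O=np.array([577.1,-2.4]);Rv=np.array([[np.cos(a),-np.sin(a)],[np.sin(a),np.cos(a)]])
    V=(P[...,:2]-O)@Rv;Z=P[...,2]
    m=(hsv[...,0]>14)&(hsv[...,0]<32)&(hsv[...,1]>120)&(V[...,1]<-15)&(V[...,1]>-47)
    l=V[m&(Z>40)&(Z<60)&(abs(V[...,0]+25)<20)][:,0];g=V[m&(Z>40)&(Z<60)&(abs(V[...,0]-22)<12)][:,0]
    print(f,len(l),np.percentile(l,[2,50,98]).round(1),'fixed',np.percentile(g,[2,50,98]).round(1),'padz',np.median(Z[m&(V[...,0]<-10)&(Z>40)]))
    y=Z.copy();k=(abs(V[...,1]+30)<6)&(abs(V[...,0]+25)<40)
    for x in range(-60,-10,3):
        q=Z[k&(abs(V[...,0]-x)<1.5)];print(x,np.median(q).round(),end=' ')
    print()
c=np.array([np.cos(np.radians(95.5)),np.sin(np.radians(95.5))]);R2=np.array([[c[0],c[1]],[c[1],-c[0]]])
s=r.sense();ax=np.array([475.5,-43.2]);print(s['tool_pos'])
print('to knob',R2@(np.array([458.8,-74.6])-s['tool_pos'][:2]))
th=np.radians(-118-30*np.arange(13));K=36*np.c_[np.cos(th),np.sin(th)]
print(((K[1:]-K[:-1])@R2.T).round(1).tolist())
E
```

```text
time: 12.77
tool_pos: [454.3, -74.0, 155.4]
tcp_rot: [-179.5, -0.2, 95.5]
ft_force: [-0.6, 0.6, -0.5]
finger_gap: 35.0
grip_force: 0.0
w1.npz 167 [-38.4 -34.6 -31.3] fixed [19.9 21.6 23.2] padz 52.02198736330604
-60 48.0 -57 52.0 -54 52.0 -51 52.0 -48 52.0 -45 52.0 -42 52.0 -39 52.0 -36 52.0 -33 52.0 -30 29.0 -27 29.0 -24 29.0 -21 29.0 -18 29.0 -15 28.0 -12 29.0 
w6.npz 184 [-38.5 -34.3 -31.3] fixed [19.7 20.8 22.2] padz 52.05534686151995
-60 48.0 -57 52.0 -54 52.0 -51 52.0 -48 52.0 -45 52.0 -42 52.0 -39 52.0 -36 52.0 -33 52.0 -30 29.0 -27 28.0 -24 29.0 -21 29.0 -18 29.0 -15 29.0 -12 29.0 
[454.32130011 -73.99657978 155.39226259]
to knob [-1.02990656  4.40024558]
[[14.0, -12.3], [18.3, -3.7], [17.7, 5.9], [12.3, 14.0], [3.7, 18.3], [-5.9, 17.7], [-14.0, 12.3], [-18.3, 3.7], [-17.7, -5.9], [-12.3, -14.0], [-3.7, -18.3], [5.9, -17.7]]
```

```bash
python3 -m handwheel '[[0,0,0.02,0,0,0,0.035],[0,0,0,0,0,0,0.035],[0,0,0,0,0,0,0.035],[0,0,0,0,0,0,0.035]]'
```

```text
time: 13.1
tool_pos: [458.8, -74.4, 142.1]
tcp_rot: [-180.0, -0.0, 95.6]
ft_force: [-0.4, 1.1, 0.8]
finger_gap: 35.2
grip_force: 0.0
```

```bash
python3 -m handwheel '[[0,0,0.02,0,0,0,0.035],[0,0,0.025,0,0,0,0.035],[0,0,0.018,0,0,0,0.035],[0,0,0.01,0,0,0,0.035],[0,0,0,0,0,0,0.035],[0,0,0,0,0,0,0.035]]'
python3 -m handwheel '[[0,0,0,0,0,0,0.015],[0,0,0,0,0,0,0.012],[0,0,0,0,0,0,0.01],[0,0,0,0,0,0,0.01],[0,0,0,0,0,0,0.01]]' 30
```

```text
time: 13.6
tool_pos: [458.9, -74.5, 69.2]
tcp_rot: [-180.0, 0.0, 95.6]
ft_force: [0.7, -0.3, 0.3]
finger_gap: 34.8
grip_force: 0.0
time: 14.02
tool_pos: [459.8, -75.0, 70.3]
tcp_rot: [179.9, 0.1, 95.5]
ft_force: [-2.4, 0.1, 6.9]
finger_gap: 19.2
grip_force: 29.8
```

```bash
python3 -m handwheel '[[0,0,-0.002,0,0,0,0.01],[0.007,-0.0061,0,0,0,0,0.01],[0.007,-0.0061,0,0,0,0,0.01],[0.0092,-0.0019,0,0,0,0,0.01],[0.0092,-0.0019,0,0,0,0,0.01],[0.0088,0.003,0,0,0,0,0.01],[0.0088,0.003,0,0,0,0,0.01]]'
python3 - <<'E'
from h import *
print(r.sense()['ft_force'],r.sense()['tool_pos'])
E
```

```text
time: 14.6
tool_pos: [444.0, -25.1, 70.7]
tcp_rot: [180.0, 0.0, 95.5]
ft_force: [8.4, -7.9, -10.5]
finger_gap: 18.8
grip_force: 30.7
[  8.40202224  -7.92359878 -10.52689495] [444.03455972 -25.10185561  70.66195201]
```

```bash
python3 -m handwheel '[[0.0062,0.007,0,0,0,0,0.01],[0.0061,0.007,0,0,0,0,0.01],[0.0019,0.0092,0,0,0,0,0.01],[0.0018,0.0091,0,0,0,0,0.01],[-0.003,0.0089,0,0,0,0,0.01],[-0.0029,0.0088,0,0,0,0,0.01],[-0.007,0.0062,0,0,0,0,0.01],[-0.007,0.0061,0,0,0,0,0.01]]'
python3 -m handwheel '[[-0.0092,0.0019,0,0,0,0,0.01],[-0.0091,0.0018,0,0,0,0,0.01],[-0.0089,-0.003,0,0,0,0,0.01],[-0.0088,-0.0029,0,0,0,0,0.01],[-0.0062,-0.007,0,0,0,0,0.01],[-0.0061,-0.007,0,0,0,0,0.01],[-0.0019,-0.0092,0,0,0,0,0.01],[-0.0018,-0.0091,0,0,0,0,0.01]]'
python3 - <<'E'
from h import *
s=r.sense();print(s['ft_force'],s['tool_pos'])
print('expected',np.array([475.5,-43.2])+36*np.array([np.cos(np.radians(-118-330)),np.sin(np.radians(-118-330))]))
E
```

```text
time: 15.27
tool_pos: [506.3, -23.1, 70.3]
tcp_rot: [-179.9, -0.0, 95.6]
ft_force: [-11.4, -3.8, 4.9]
finger_gap: 18.9
grip_force: 32.4
time: 15.93
tool_pos: [476.1, -79.0, 70.4]
tcp_rot: [180.0, -0.0, 95.5]
ft_force: [2.4, 11.1, -1.8]
finger_gap: 18.9
grip_force: 31.6
[ 2.36285374 11.07439153 -1.78141857] [476.07467463 -79.01556023  70.4215515 ]
expected [476.75638188 -79.17806977]
```

```bash
python3 -m handwheel '[[0.003,-0.0089,0,0,0,0,0.01],[0.0029,-0.0088,0,0,0,0,0.01],[0.007,-0.0062,0,0,0,0,0.01],[0.007,-0.0061,0,0,0,0,0.01],[0.0092,-0.0019,0,0,0,0,0.01],[0.0091,-0.0018,0,0,0,0,0.01],[0.0089,0.003,0,0,0,0,0.01],[0.0088,0.0029,0,0,0,0,0.01]]'
python3 -m handwheel '[[0.0062,0.007,0,0,0,0,0.01],[0.0061,0.007,0,0,0,0,0.01],[0.0019,0.0092,0,0,0,0,0.01],[0.0018,0.0091,0,0,0,0,0.01],[-0.003,0.0089,0,0,0,0,0.01],[-0.0029,0.0088,0,0,0,0,0.01],[-0.007,0.0062,0,0,0,0,0.01],[-0.007,0.0061,0,0,0,0,0.01]]'
python3 -m handwheel '[[-0.0092,0.0019,0,0,0,0,0.01],[-0.0091,0.0018,0,0,0,0,0.01],[-0.0089,-0.003,0,0,0,0,0.01],[-0.0088,-0.0029,0,0,0,0,0.01],[0,0,0,0,0,0,0.01],[0,0,0,0,0,0,0.01]]'
```

```text
time: 16.6
tool_pos: [443.7, -25.5, 70.6]
tcp_rot: [180.0, 0.1, 95.5]
ft_force: [9.1, -7.8, -9.7]
finger_gap: 18.8
grip_force: 30.9
time: 17.27
tool_pos: [506.3, -23.1, 70.3]
tcp_rot: [-179.9, -0.0, 95.6]
ft_force: [-10.1, -2.8, 6.5]
finger_gap: 19.3
grip_force: 32.5
time: 17.77
tool_pos: [506.9, -60.7, 70.4]
tcp_rot: [-180.0, 0.0, 95.5]
ft_force: [-1.8, -0.5, 0.5]
finger_gap: 18.7
grip_force: 32.0
```

```bash
python3 -m handwheel '[[0,0,0,0,0,0,0.04],[0,0,0,0,0,0,0.04],[0,0,0,0,0,0,0.04],[0,0,0,0,0,0,0.04],[0,0,-0.03,0,0,0,0.04],[0,0,-0.04,0,0,0,0.04],[0,0,-0.04,0,0,0,0.04],[0,0,-0.04,0,0,0,0.04]]'
python3 -m handwheel '[[0.025,0.0235,-0.01,0,0,0,0.07],[0.025,0.0235,0,0,0,0,0.07],[0.025,0.0235,0,0,0,0,0.07],[0,0,0,0,0,0,0.07],[0,0,0,0,0,0,0.07],[0,0,0,0,0,0,0.07],[0,0,0,0,0,0,0.07]]'
python3 - <<'E'
from h import *
s=r.sense(); p,d=r.snapshot('wrist'); print(s['tool_pos'],s['tcp_rot'])
np.savez('w7.npz',p=p,d=d,s=s); cv2.imwrite('pics/w7.png',p)
P=cloud('wrist',d,s);hsv=cv2.cvtColor(p,cv2.COLOR_BGR2HSV)
a=np.radians(5.45);O=np.array([577.1,-2.4]);Rv=np.array([[np.cos(a),-np.sin(a)],[np.sin(a),np.cos(a)]])
V=(P[...,:2]-O)@Rv;X,Y,Z=np.moveaxis(P,-1,0)
k=(abs(V[...,1]+30)<8)
for x in range(-40,34,2):
    q=k&(abs(V[...,0]-x)<1);print(x,np.median(Z[q]).round(),np.median(hsv[q],0).astype(int),end='; ')
print()
t=(hsv[...,2]<60)&(Z>33)&(Z<45)&(abs(V[...,0]-5)<20)
for y in (-5,5,20,30,40):
    g=V[t&(abs(V[...,1]-y)<3)];print('temple vy',y,np.percentile(g[:,0],[1,99]).round(1))
reg=(X>540)&(X<650)&(Y<-90)&(Y>-260)
q=P[reg&(hsv[...,0]<20)&(hsv[...,1]>170)&(Z>135)&(Z<160)];print('trig',len(q),np.median(q,0),cv2.minAreaRect(q[:,:2].astype(np.float32)) if len(q)>3 else '')
q=P[reg&(Z>148)&(Z<165)&(hsv[...,1]<90)];print('handle',len(q),cv2.minAreaRect(q[:,:2].astype(np.float32)) if len(q)>3 else '')
q=P[reg&(Z>60)&(Z<80)&(hsv[...,1]<90)];print('barrel',len(q),cv2.minAreaRect(q[:,:2].astype(np.float32)) if len(q)>3 else '')
E
```

```text
time: 18.43
tool_pos: [507.0, -59.4, 221.9]
tcp_rot: [-180.0, -0.0, 95.6]
ft_force: [0.9, -0.3, -0.3]
finger_gap: 39.8
grip_force: 0.0
time: 19.02
tool_pos: [570.0, 21.2, 230.3]
tcp_rot: [-180.0, 0.0, 95.5]
ft_force: [0.0, 0.6, 0.1]
finger_gap: 70.0
grip_force: 0.0
[569.95855147  21.16804703 230.33092359] [-1.79973442e+02  1.70925754e-02  9.55121211e+01]
-40 45.0 [ 12  37 168]; -38 45.0 [ 11  37 169]; -36 45.0 [ 11  38 170]; -34 45.0 [ 11  37 168]; -32 46.0 [ 11  38 168]; -30 45.0 [ 11  38 162]; -28 45.0 [ 12  36 161]; -26 46.0 [ 11  33 147]; -24 52.0 [117  31 116]; -22 52.0 [108 131 120]; -20 52.0 [107 144 123]; -18 52.0 [108 142 124]; -16 53.0 [107 142 124]; -14 52.0 [108 145 124]; -12 52.0 [107 145 125]; -10 52.0 [107 143 123]; -8 52.0 [108  64 122]; -6 52.0 [ 16 123 178]; -4 52.0 [ 17 170 209]; -2 52.0 [ 18 176 204]; 0 38.0 [ 17 171 156]; 2 39.0 [ 15 132  84]; 4 39.0 [ 5 47 37]; 6 38.0 [14 54 39]; 8 39.0 [ 9 51 40]; 10 39.0 [ 8 56 40]; 12 38.0 [ 9 55 41]; 14 38.0 [ 8 63 38]; 16 38.0 [ 7 57 39]; 18 39.0 [11 60 40]; 20 42.0 [ 16 129  82]; 22 53.0 [ 17 153 182]; 24 53.0 [ 10  59 127]; 26 53.0 [108 137 121]; 28 52.0 [108 143 123]; 30 53.0 [108 144 122]; 32 53.0 [108 142 123]; 
temple vy -5 [ 1.1 19.3]
temple vy 5 [ 0.2 19.1]
temple vy 20 [ 0.1 18.8]
temple vy 30 [ 0.1 18.7]
temple vy 40 [ 1.  18.8]
trig 0 [nan nan nan] 
handle 0 
barrel 1050 ((595.0524291992188, -153.83334350585938), (38.32265090942383, 81.42638397216797), 2.9616219997406006)
  return _methods._mean(a, axis=axis, dtype=dtype,
  ret = um.true_divide(
```

View pics/w7.png

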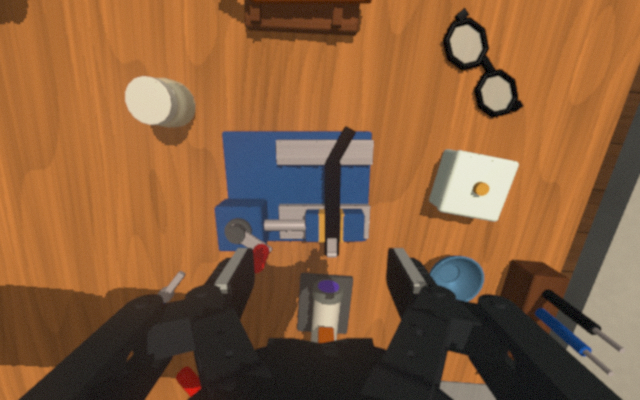

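The pad face is at vise x of about 0 and the temple lies against the fixed face, spanning 0 to 19.5, so it is clamped and aligned. I'll confirm the spring compression from the jaw block's shift, and look at the lamp from above.

```bash
python3 -m handwheel '[[-0.03,0,0,0,0,0,0.08],[-0.04,0,0,0,0,0,0.08],[-0.04,0,0,0,0,0,0.08],[-0.04,0,0,0,0,0,0.08],[-0.04,0,0,0,0,0,0.08],[-0.04,0,0,0,0,0,0.08],[-0.032,0,0,0,0,0,0.08],[0,0,0,0,0,0,0.08]]'
python3 -m handwheel '[[0,0,0,0,0,0,0.08],[0,0,0,0,0,0,0.08],[0,0,0,0,0,0,0.08]]'
python3 - <<'E'
from h import *
s=r.sense(); p,d=r.snapshot('wrist'); print(s['tool_pos'],s['tcp_rot'])
np.savez('w8.npz',p=p,d=d,s=s)
P=cloud('wrist',d,s);hsv=cv2.cvtColor(p,cv2.COLOR_BGR2HSV);X,Y,Z=np.moveaxis(P,-1,0)
reg=(X>540)&(X<650)&(Y<-60)&(Y>-260)
def rc(q,n): print(n,len(q),q.mean(0).round(1) if len(q) else '',[np.round(x,1) for x in cv2.minAreaRect(q[:,:2].astype(np.float32))] if len(q)>3 else '')
rc(P[reg&(Z>140)&(Z<153)&(hsv[...,0]<22)&(hsv[...,1]>150)],'trig top')
rc(P[reg&(Z>152)&(Z<162)],'handle top')
rc(P[reg&(Z>50)&(Z<80)],'barrel')
rc(P[reg&(Z>8)&(Z<30)],'foot')
# jaw block back edge
a=np.radians(5.45);O=np.array([577.1,-2.4]);Rv=np.array([[np.cos(a),-np.sin(a)],[np.sin(a),np.cos(a)]])
for f in ('w6','w7'):
    z=np.load(f+'.npz',allow_pickle=True);s=z['s'].item();P=cloud('wrist',z['d'],s);V=(P[...,:2]-O)@Rv;Z=P[...,2]
    m=(Z>50)&(Z<57)&(V[...,0]>-70)&(V[...,0]<5)
    for y in (-44,-18): 
        q=V[m&(abs(V[...,1]-y)<4)][:,0];print(f,y,np.percentile(q,[1,99]).round(1))
E
```

```text
time: 19.73
tool_pos: [594.1, -246.3, 230.3]
tcp_rot: [-180.0, 0.1, 95.2]
ft_force: [0.7, 0.4, 0.2]
finger_gap: 80.1
grip_force: 0.0
time: 19.98
tool_pos: [595.4, -238.3, 230.7]
tcp_rot: [180.0, -0.0, 95.6]
ft_force: [0.2, 0.2, 0.3]
finger_gap: 79.9
grip_force: 0.0
[ 595.43054279 -238.28813447  230.69162652] [ 1.79991775e+02 -1.68756972e-02  9.55528114e+01]
trig top 278 [ 595.  -163.6  148.4] [array([ 595.2, -163.6]), array([18.4,  9.2]), np.float64(5.1)]
handle top 870 [ 595.1 -197.7  155.7] [array([ 595.1, -198.2]), array([23.6, 25.9]), np.float64(1.8)]
barrel 2236 [ 593.1 -148.8   67.7] [array([ 596.2, -166.7]), array([ 41.9, 106. ]), np.float64(3.5)]
foot 3061 [ 589.2 -149.7   11.6] [array([ 591.1, -143.3]), array([166.6, 102.1]), np.float64(90.0)]
w6 -44 [-58.3 -31.8]
w6 -18 [-58.1 -32.1]
w7 -44 [-23.8  -1.1]
w7 -18 [-23.4  -1.1]
```

Block shift 34.5 mm against pad face shift 30.8 mm means 3.7 mm compression, about 11 N, so the temple is clamped. The lamp handle centre is at (595.1,-198), yaw about 2.7°, which puts the squeeze point at (594.8,-191.5). I'll turn and align above it.

```bash
python3 -m handwheel '[[0,0,0,0,0,7,0.084],[0,0,0,0,0,7,0.084],[0,0,0,0,0,7,0.084],[0,0,0,0,0,7,0.084],[0,0,0,0,0,7,0.084],[0,0,0,0,0,7,0.084],[0,0,0,0,0,7,0.084],[0,0,0,0,0,7,0.084]]'
python3 -m handwheel '[[0,0,0,0,0,7,0.084],[0,0,0,0,0,7,0.084],[0,0,0,0,0,7,0.084],[0,0,0,0,0,7,0.084],[0,0,0,0,0,7,0.084],[0,0,0,0,0,1.8,0.084],[0.0008,-0.0234,0,0,0,0,0.084],[0.0008,-0.0234,0,0,0,0,0.084]]'
python3 -m handwheel '[[0,0,0,0,0,0,0.084],[0,0,0,0,0,0,0.084],[0,0,0,0,0,0,0.084],[0,0,0,0,0,0,0.084]]'
```

```text
time: 20.7
tool_pos: [595.9, -237.6, 230.8]
tcp_rot: [180.0, -0.0, 39.3]
ft_force: [-0.2, 0.1, -0.3]
finger_gap: 83.9
grip_force: 0.0
time: 21.37
tool_pos: [594.9, -191.3, 230.6]
tcp_rot: [180.0, -0.0, 2.7]
ft_force: [0.0, -0.3, 0.7]
finger_gap: 84.1
grip_force: 0.0
time: 21.7
tool_pos: [595.1, -192.3, 230.7]
tcp_rot: [180.0, -0.0, 2.8]
ft_force: [0.5, -0.2, -0.6]
finger_gap: 84.0
grip_force: 0.0
```

```bash
python3 -m handwheel '[[0,-0.0008,0.02,0,0,0,0.084],[0,0,0.03,0,0,0,0.084],[0,0,0.03,0,0,0,0.084],[0,0,0.02,0,0,0,0.084],[0,0,0.012,0,0,0,0.084],[0,0,0.008,0,0,0,0.084],[0,0,0,0,0,0,0.084],[0,0,0,0,0,0,0.084]]'
python3 -m handwheel '[[0,0,0,0,0,0,0.06],[0,0,0,0,0,0,0.055],[0,0,0,0,0,0,0.05],[0,0,0,0,0,0,0.045],[0,0,0,0,0,0,0.04],[0,0,0,0,0,0,0.035],[0,0,0,0,0,0,0.03],[0,0,0,0,0,0,0.03]]' 30
```

```text
time: 22.37
tool_pos: [595.5, -191.9, 111.4]
tcp_rot: [180.0, -0.1, 2.7]
ft_force: [-0.3, 0.2, 0.9]
finger_gap: 83.9
grip_force: 0.0
time: 23.03
tool_pos: [596.0, -192.4, 112.2]
tcp_rot: [179.9, -0.1, 2.7]
ft_force: [-0.0, -1.8, 7.1]
finger_gap: 38.2
grip_force: 29.9
```

It's fully squeezed, with the gap at 38.2 mm. I'll hold for about 1.2 s, then release and rise.

```bash
python3 -m handwheel '[[0,0,0,0,0,0,0.03],[0,0,0,0,0,0,0.03],[0,0,0,0,0,0,0.03],[0,0,0,0,0,0,0.03],[0,0,0,0,0,0,0.03],[0,0,0,0,0,0,0.03],[0,0,0,0,0,0,0.03],[0,0,0,0,0,0,0.03]]'
python3 -m handwheel '[[0,0,0,0,0,0,0.03],[0,0,0,0,0,0,0.03],[0,0,0,0,0,0,0.03],[0,0,0,0,0,0,0.03],[0,0,0,0,0,0,0.03],[0,0,0,0,0,0,0.03]]'
python3 -m handwheel '[[0,0,0,0,0,0,0.05],[0,0,0,0,0,0,0.06],[0,0,0,0,0,0,0.075],[0,0,0,0,0,0,0.084],[0,0,0,0,0,0,0.084],[0,0,0,0,0,0,0.084],[0,0,0,0,0,0,0.084],[0,0,0,0,0,0,0.084]]'
python3 -m handwheel '[[0,0,-0.015,0,0,0,0.084],[0,0,-0.03,0,0,0,0.084],[0,0,-0.03,0,0,0,0.084],[0,0,-0.03,0,0,0,0.084],[0,0,-0.02,0,0,0,0.084],[0,0,0,0,0,0,0.084],[0,0,0,0,0,0,0.084],[0,0,0,0,0,0,0.084]]'
```

```text
time: 23.7
tool_pos: [595.9, -192.4, 112.2]
tcp_rot: [179.9, -0.1, 2.7]
ft_force: [-0.4, -1.7, 6.1]
finger_gap: 38.5
grip_force: 29.9
time: 24.2
tool_pos: [596.0, -192.4, 112.2]
tcp_rot: [179.9, -0.1, 2.7]
ft_force: [-0.4, -1.6, 6.8]
finger_gap: 38.7
grip_force: 29.9
time: 24.87
tool_pos: [595.0, -191.5, 110.5]
tcp_rot: [180.0, 0.0, 2.7]
ft_force: [-0.6, -0.8, -0.1]
finger_gap: 83.8
grip_force: 0.0
time: 25.53
tool_pos: [594.7, -191.3, 234.6]
tcp_rot: [-180.0, 0.1, 2.7]
ft_force: [0.4, -0.3, -0.5]
finger_gap: 83.9
grip_force: 0.0
```

```bash
python3 - <<'E'
from h import *
s=r.sense();p,d=r.snapshot('wrist');P=cloud('wrist',d,s);hsv=cv2.cvtColor(p,cv2.COLOR_BGR2HSV);X,Y,Z=np.moveaxis(P,-1,0)
q=P[(X>540)&(X<650)&(Y<-120)&(Y>-260)&(Z>140)&(Z<153)&(hsv[...,0]<22)&(hsv[...,1]>150)];print('trig',len(q),q.mean(0) if len(q) else '')
a=np.radians(5.45);V=(P[...,:2]-[577.1,-2.4])@np.array([[np.cos(a),-np.sin(a)],[np.sin(a),np.cos(a)]])
t=(hsv[...,2]<60)&(Z>33)&(Z<45)&(abs(V[...,0]-5)<20)
for y in (-5,20):
    g=V[t&(abs(V[...,1]-y)<3)]
    if len(g):print(y,np.percentile(g[:,0],[1,99]))
print(r.hand_in())
E
```

```text
trig 262 [ 596.28863334 -163.54641733  147.85265429]
-5 [ 2.35791411 19.65873446]
20 [ 2.08620468 20.14292536]
the job is handed in; nothing more can be done
None
```

The job is handed in at about 25.6 s, with no verdict returned: the black temple is clamped in the vise with its hinged end about 25 mm past the jaws (pad force estimated at 11 N), and the trigger was fully squeezed for over 1 s and is back at rest.

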